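# Seat the desk clock in its charging shoe

### The arm

A 6-joint arm with a two-finger parallel gripper is mounted at the origin on a cart in front of the work surface, level with it; the furniture and walls round the work are solid. World frame = base frame: x ahead of the robot, y to its left, z up, the work surface at z = 0. Lengths are in m, angles in rad, forces in N, time in s.
With the tool pointing down it reaches from about 0.425 to 0.95 m from the base axis. Payload 3.5 kg.
Tool frame: the origin (TCP) lies midway between the tips of the shut fingers; the grasp point (between the pads) lies 19 mm behind it; z points along the fingers, y is the line along which they close (so a half turn about z gives the same grasp; the last joint's range is limited). The gripper opens to 85 mm and grips with 20 to 120 N. Pads are 22 mm wide; open, the fingers measure 114 mm over their backs; the gripper's body (76 mm by 85 mm) begins 54 mm behind the grasp point. The pads swing forward as they close: fully open they stand 13 mm farther back than shut.
Start: joints at [-1.305, 0.286, 1.577, -0, 1.279, -0.15], TCP at [0.273, -0.617, 0.231] pointing down, gripper open.
Joint ranges: [-2.77, 2.77], [-0.9, 2.22], [0.21, 2.48], [-1.53, 4.67], [0.24, 2.81], [-2.84, 2.84]. Speed limits (rad/s): [2.79, 2.79, 3.14, 3.14, 3.14, 3.14].

### API

Orientations are given as a unit quaternion [x, y, z, w].
In Python, from plant import * gives the robot as it stands.
- The arm moves only by the tool move_arm, never from a script. Its argument "moves" is a list of rows, each a list of 3 entries, a list of its own where there are three numbers: the opening, from 0 (shut) to 1 (fully open), then the shift along the tool's x, y, z in m, then the turn, a rotation vector about the tool's x, y, z in rad. A call has exactly 10 rows; each row shifts and turns the commanded pose from where the row before left it, along the tool's axes as they then stand; what a row does not reach is not made up. A row lasts 1/12 s, in which the tool goes at most 41.7 mm and 7.16 degrees, less where a joint would pass 70% of its speed; a pose out of reach is approached as far as the arm can. A call is refused whole if a number of a shift passes 0.0417 or a number of a turn 0.125, either way. A call with a gripper value outside its range is refused whole. The fingers move at their own pace and stop on an object; "grip_force" is the grip in N (left out, the last holds). Time passes only in rows, so rows that do not move let the fingers close, or fill a call up. It gives the time, the measured TCP pose, the force, the opening and the grip force at its end, in the units of the state.
- get_state(): the state, without advancing time (a new reading comes with each control period).
- read_camera(name): name is "scene" or "top" or "wrist"; returns the picture (480x640x3 uint8, red, green, blue); there is no depth.
- camera_params(name): a dict with "fx", "fy", "cx", "cy" (pixels), "rvec" (rotation vector, rad) and "tvec" (3), from world to camera coordinates, as OpenCV has them; the wrist camera has in their place "tool_from_camera" (4x4, takes a point from camera to tool coordinates, whose origin is the TCP and whose axes are the flange's). Camera axes: x right, y down, z forward; pixel columns grow to the right and rows downward; lengths in m; the calibration is good to about 2 mm. A picture is of the moment at which its call begins: read the wrist's pose just before it. camera_params takes no time and is no camera call.
- sign_off(): hands the job in; it is judged then, once.
The state is a dict: "time": time; "qpos": joint angles; "dq": joint speeds; "joint_efforts": joint torques, N m; "eef_pos": TCP position; "tcp_rot": TCP orientation; "contact_force": force on the tool from outside, world axes, zero at the start; "wrist_torque": the same for the moment, N m; "opening": opening from 0.0 (shut) to 1.0 (fully open); "finger_force": force on a finger pad.
Only numpy, scipy, OpenCV 4.12 (cv2) and the standard library are available. Lean on these libraries where they do the work, as an engineer would, in place of code of your own. Each camera call takes 0.05 s, during which the arm holds its last target. There are 200 camera calls.

### The job

Put the desk clock that stands on the leather pad into its charging shoe: set it down on the desk before the shoe's open side, dial still on the robot's side, and slide it sideways so that its foot goes under the shoe's overhanging lip until it meets the contact block hidden inside. How deep that block sits is not known, so feel for it: keep the clock pressed against it with about 8 N (6 to 10 N) for a full second, never with more than 15 N, then let go and leave it standing there, square and touching the block. Keep the clock upright and do not disturb the ink bottle, the rubber stamp or the eraser beside the shoe.

Things in the scene. Friction and masses are not known exactly. Their poses are not given: they have to be found in the camera images.
- desk_clock: Brass desk clock (0.27 to 0.53 kg; not its twin by the lamp) on a walnut foot, starting upright on the leather desk pad (3.8 mm above the bare desk), to the left. Origin: centre of the foot's underside; z up, y along the foot, -x is the way the dial looks (to the robot). Foot: flat block 36 (x) x 80 (y) x 10 mm high, total height 87 mm. Rubs on the desk (friction 0.5 to 0.7).
- clock_case (a point): Centre of the clock's round case, 49 mm above its underside: an upright disc of radius 38 mm in the clock's y-z plane, 29 mm thick (x), with flat front and back; grip it from above across this thickness. Near the foot's two ends there is free space above the foot: 17 mm up, the case reaches only 21 mm either side of the middle.
- charging_shoe: Low aluminium block screwed to the bare desk (z = 0), to the right; 52 mm wide (86 with screw flanges), 34 deep, 17 high, with a pocket under its top, open on one side. Origin: on the desk in the middle of the pocket's mouth; +y points out of the mouth (roughly to the robot's left), so the clock goes in along -y, its axes parallel to the shoe's. z up.
- shoe_lip (a point): Top of the overhanging lip, over the mouth's middle, 17 mm above the desk. The lip is 5 mm thick; under it the pocket is 12 mm high, 40 mm wide (shoe x from -20 to +20 mm) and 26 mm deep to the back wall. Two black guides, 9 mm high, flare from the mouth out to shoe y = +17 mm, where they stand 54 mm apart.
- shoe_mouth (a point): Middle of the mouth, 6 mm above the desk. Hidden in the pocket is a hard, rigidly fixed contact block, nearly as wide as the pocket; its face lies somewhere between 4 and 17 mm behind the mouth: not reported, differs each time. With its foot in by d, the clock's origin is at shoe x = 0, y = 40 mm - d, z = 0. Nothing on the shoe gives way.
- ink_bottle: Dark blue ink bottle with black cap, 49 x 48 x 58 mm, on the far side of the shoe. Origin: centre of its underside. Bystander.
- rubber_stamp: Hand stamp with a turned brown wooden handle, 24 x 48 x 66 mm, standing on the near side of the shoe. Origin: centre of its underside. Bystander.
- eraser: Blue and white eraser, 21 x 52 x 12 mm, lying to the right, behind the shoe's back wall. Origin: centre of its underside. Bystander.
Not all that is in view belongs to the job. There is more than one size of the desk_clock; the job needs the smallest.

How it is judged:
On the way, in this order (a step that is already met when the one before it is completed fails the run):
1. the clock stands on the desk with the end of its foot under the shoe's lip (y of desk_clock in the frame of charging_shoe between 0.02 and 0.039 m and angle between desk_clock's own z axis and vertical below 0.06 rad and height (world z) of desk_clock between -0.003 and 0.003 m), for 0.05 s.
2. the clock's foot is pressed against the hidden contact block with 6 to 10 N for a second (0.9 s is enough) (contact force between desk_clock and contact_block_c0 between 5.5 and 10.5 N), for 0.9 s.
At the end, for the whole second after the job is handed in: The clock stands upright (within 0.06 rad) and at rest on the desk, its foot under the lip, dial to the robot's side, square to the shoe (within 0.09 rad) and centred in its pocket (within 4 mm), the end of the foot within 2 mm of the contact block's face; nothing holds it (y of contact_block_c0 in the frame of desk_clock between -0.046 and -0.042 m and x of desk_clock in the frame of charging_shoe between -0.004 and 0.004 m and angle between the x axis of desk_clock and the x axis of charging_shoe, either way round below 0.09 rad and angle between desk_clock's own z axis and vertical below 0.06 rad and height (world z) of desk_clock between -0.003 and 0.003 m and linear speed of desk_clock below 0.01 m/s); the robot touches nothing.
It fails at once if the clock presses on the shoe or its contact block with more than 16 N (contact force between desk_clock and charging_shoe above 16 N or contact force between desk_clock and contact_block_c0 above 16 N).
It fails at once if the clock is tipped by more than 0.4 rad (angle between desk_clock's own z axis and vertical above 0.4 rad).
It fails at once if the ink bottle, the rubber stamp or the eraser is moved by more than 10 mm (distance of any of ink_bottle, rubber_stamp, eraser from where it was at the start of the episode above 0.01 m).
It also fails if it takes over 51 s, if anything falls off the work surface, if the arm or the gripper's body presses on something with over 40 N, if the wrist force passes 120 N, or if a joint passes its speed limit or range.

## Working session

There is one attempt and no reset: what is moved stays moved. The work goes in short steps, Python scripts to look and compute and a tool call to move; the robot and the scene stay as the last step left them, time stands still between calls to the robot, and variables do not carry over. Pictures are saved under pics/ and viewed, at most 10 in all, crops included, and the job is handed in when it is done.

Besides the shell and the picture viewer there is one more tool, called after "Call:" as name(argument=value, ...), one argument or row to a line, values as JSON. move_arm: Moves the arm, as the interface text tells. Its arguments: {"type":"object","properties":{"moves":{"type":"array"},"grip_force":{"type":"number"}},"required":["moves"]}

```bash
mkdir -p pics; ls
python3 - <<'E'
from plant import *
import cv2
s=get_state();print(s)
for n in("scene","top"):
    cv2.imwrite(f"pics/{n}0.png",read_camera(n)[:,:,::-1]);print(n,camera_params(n))
print(camera_params("wrist"))
E
```

```text
pics
{'time': 0.0, 'qpos': array([-1.30500510e+00,  2.87172535e-01,  1.57817090e+00,  4.05292037e-06,
        1.27857618e+00, -1.50006371e-01]), 'dq': array([ 2.06572017e-04, -1.42565889e-03, -9.00228927e-07, -8.76858065e-04,
       -1.42997682e-04, -1.28137630e-03]), 'joint_efforts': array([ 1.29592217e-04, -4.05975509e+01, -2.92626160e+01, -1.59426963e-04,
        5.80521708e-03, -1.12539541e-05]), 'eef_pos': array([ 0.27249759, -0.61684295,  0.22994589]), 'tcp_rot': array([ 9.78466231e-01,  2.06403687e-01, -6.53824475e-05, -1.16164319e-03]), 'contact_force': array([ 0.12328114, -0.39032078,  0.13375401]), 'wrist_torque': array([-0.00977289, -0.04017545,  0.02783587]), 'finger_force': 0.0, 'opening': 1.0052090179974358}
scene {'fx': 621.7565367904776, 'fy': 621.7565367904776, 'cx': 321.30161154893835, 'cy': 239.3420487808047, 'rvec': array([ 1.18549125, -1.95061451,  1.23186381]), 'tvec': array([0.35567251, 0.21337142, 1.22343454])}
top {'fx': 462.87261608193666, 'fy': 462.87261608193666, 'cx': 323.3610316577765, 'cy': 241.57942300336762, 'rvec': array([ 2.12437436, -2.10714434,  0.18978444]), 'tvec': array([0.16561927, 0.52217783, 1.07376809])}
{'fx': 341.7286151552311, 'fy': 341.7286151552311, 'cx': 321.2149733278948, 'cy': 243.93706553705277, 'tool_from_camera': array([[-1.93278440e-04, -9.57731474e-01, -2.87663668e-01,
         7.22852207e-02],
       [ 9.99999797e-01, -1.04969398e-05, -6.36942275e-04,
         4.04235240e-04],
       [ 6.07000076e-04, -2.87663733e-01,  9.57731282e-01,
        -1.42538355e-01],
       [ 0.00000000e+00,  0.00000000e+00,  0.00000000e+00,
         1.00000000e+00]])}
```

View pics/scene0.png

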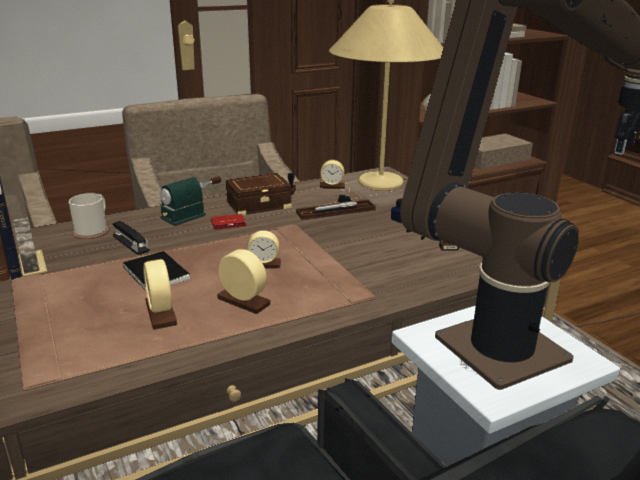

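View pics/top0.png

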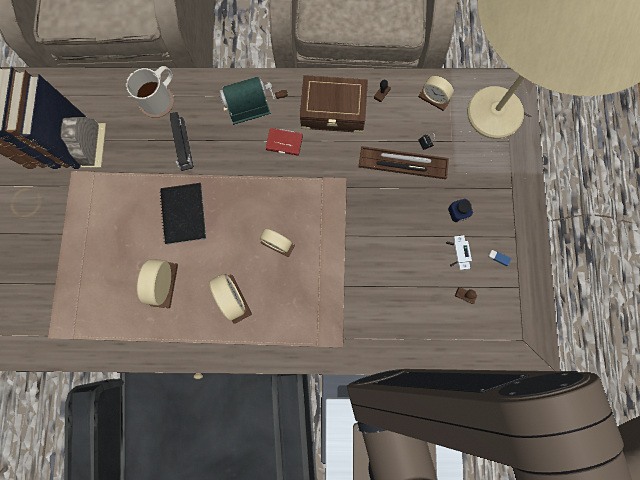

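Candidates for the clock are pad (276,241), pad (229,297), pad (155,283), and the twin by the lamp (437,92), all top-view pixels. The one at (276,241) is the smallest on the pad; scene view shows it at (263,246) with a dial. I'll check it in a crop along with the shoe.

```bash
cat > h.py <<'E'
import numpy as np, cv2
from plant import *
from scipy.spatial.transform import Rotation as R
def ray(n,uv,z,cam=None):
    """world point at height z seen at pixel uv"""
    if n=="wrist":
        p=camera_params(n); s=get_state() if cam is None else cam
        T=np.array(p["tool_from_camera"]); Rt=R.from_quat(s["tcp_rot"]).as_matrix()
        Rc=Rt@T[:3,:3]; o=np.array(s["eef_pos"])+Rt@T[:3,3]
    else:
        p=camera_params(n); Rw=cv2.Rodrigues(np.array(p["rvec"]))[0]; Rc=Rw.T; o=-Rw.T@np.array(p["tvec"])
    d=Rc@np.array([(uv[0]-p["cx"])/p["fx"],(uv[1]-p["cy"])/p["fy"],1])
    return o+d*(z-o[2])/d[2]
E
python3 - <<'E'
from h import *
t=cv2.imread("pics/top0.png");s=cv2.imread("pics/scene0.png")
a=cv2.resize(t[215:270,245:310],(400,338),interpolation=cv2.INTER_CUBIC)
b=cv2.resize(s[220:275,232:297],(400,338),interpolation=cv2.INTER_CUBIC)
c=cv2.resize(t[190:310,430:530],(400,480),interpolation=cv2.INTER_CUBIC)
o=np.zeros((600,800,3),np.uint8);o[:300,:400]=a[:300];o[300:,:400]=b[:300];o[:480,400:]=c
cv2.imwrite("pics/c1.png",o)
print("clock top",ray("top",(277,241),.06),"shoe",ray("top",(461,252),.017))
print([ray("top",p,.0) for p in((0,0),(640,0),(0,480))])
E
```

```text
clock top [0.51969755 0.281648   0.06      ] shoe [ 0.50340588 -0.17202394  0.017     ]
[array([1.2259907 , 1.09942807, 0.        ]), array([ 1.22653545, -0.71064881,  0.        ]), array([-0.04010902,  0.91834359,  0.        ])]
```

View pics/c1.png

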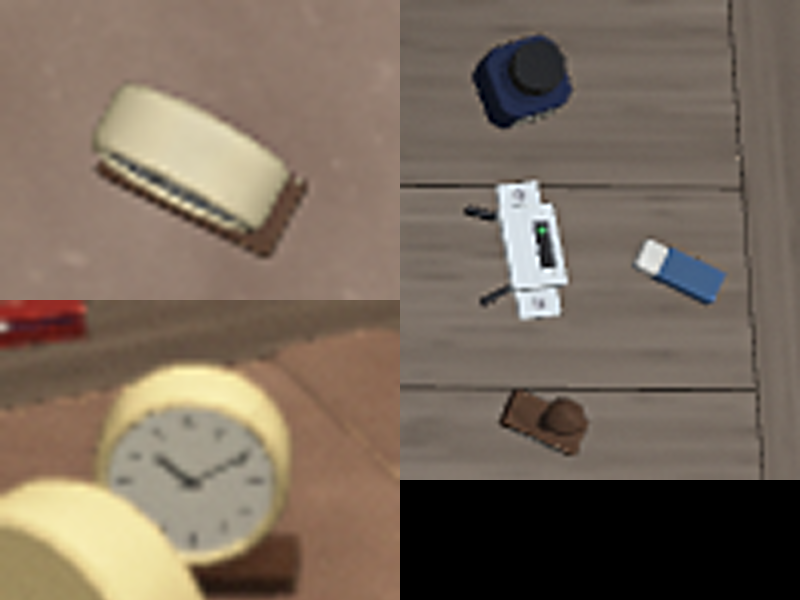

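The crop confirms that the pad clock at top (277,241) is the small one: dial toward lower-left, i.e. the robot's side, with its foot end visible at crop (305,185). The shoe's mouth and black guides face left at about top (456,252), with the ink bottle above, the stamp below and the eraser to the right. Next I move over the shoe for a close look.

Call:
move_arm(
  moves=[
    [1,[0.031,-0.025,0],[0,0,-0.125]],
    [1,[0.034,-0.021,0],[0,0,-0.125]],
    [1,[0.036,-0.017,0],[0,0,-0.125]],
    [1,[0.038,-0.012,0],[0,0,-0.125]],
    [1,[0.039,-0.007,0],[0,0,-0.125]],
    [1,[0.04,-0.002,0],[0,0,-0.125]],
    [1,[0.04,0.003,0],[0,0,-0.125]],
    [1,[0.039,0.008,0],[0,0,-0.125]],
    [1,[0.038,0.012,0],[0,0,-0.125]],
    [1,[0.036,0.017,0],[0,0,-0.125]],
  ],
)

```text
time: 0.93
eef_pos: [0.455, -0.2607, 0.2309]
tcp_rot: [0.671, 0.742, 0.0, -0.0]
contact_force: [0.7, -0.5, 0.7]
opening: 1.003
finger_force: 0.0
```

Call:
move_arm(
  moves=[
    [1,[0.032,0.019,0.01],[0,0,-0.06]],
    [1,[0.032,0.019,0.01],[0,0,0]],
    [1,[0.032,0.019,0.01],[0,0,0]],
    [1,[0,0,0],[0,0,0]],
    [1,[0,0,0],[0,0,0]],
    [1,[0,0,0],[0,0,0]],
    [1,[0,0,0],[0,0,0]],
    [1,[0,0,0],[0,0,0]],
    [1,[0,0,0],[0,0,0]],
    [1,[0,0,0],[0,0,0]],
  ],
)

```text
time: 1.77
eef_pos: [0.4981, -0.1611, 0.2017]
tcp_rot: [0.651, 0.759, 0.0, 0.0]
contact_force: [-0.4, -0.9, 0.4]
opening: 1.001
finger_force: 0.0
```

Run:
```python
from h import *
s=get_state();print(s["eef_pos"],s["tcp_rot"],s["contact_force"],np.abs(s["dq"]).max())
import pickle;pickle.dump(s,open("s_shoe.pkl","wb"))
i=read_camera("wrist")[:,:,::-1];cv2.imwrite("pics/w1.png",i)
```

```text
[ 0.49814177 -0.161065    0.20165342] [6.50917694e-01 7.59148254e-01 1.89400082e-05 2.88378373e-04] [-0.43730832 -0.88317682  0.3583641 ] 0.005478463994669455
```

View pics/w1.png

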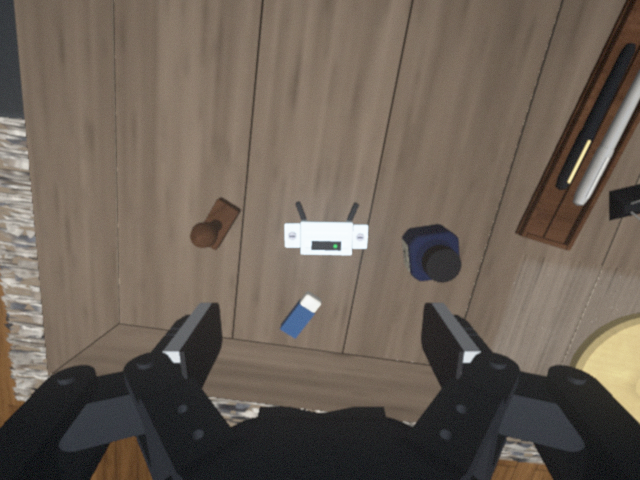

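The wrist picture shows the shoe body at about (300-353, 222-256) with its mouth edge at row ~222. The guides point up (left), the stamp is at (215,222), the bottle at (433,252) and the eraser at (300,315). Next I measure the shoe by segmentation.

Run:
```python
from h import *
import pickle
s=pickle.load(open("s_shoe.pkl","rb"))
i=cv2.imread("pics/w1.png")
crop=i[195:265,275:380]
g=crop.min(2)
for r in range(20,64,2): print(195+r,' '.join(f"{v:3d}" for v in g[r,5:100:3]))
# rays of body corners, z=17mm
m=(i.min(2)>170).astype(np.uint8); m[:200]=0;m[262:]=0;m[:,:280]=0;m[:,372:]=0
# per-column mouth edge in body columns 305..348, subpixel
def edge(col,th=150):
    v=i[:,col].min(1).astype(float)
    r=next(r for r in range(205,240) if v[r+1]>th)
    return r+(th-v[r])/(v[r+1]-v[r])
cols=np.arange(304,350);rows=np.array([edge(c) for c in cols])
p=np.polyfit(cols,rows,1);print("mouth line",p,np.std(rows-np.polyval(p,cols)))
P=[ray("wrist",(c,np.polyval(p,c)),.017,s) for c in(304,349)]
d=P[0]-P[1];print("mouth pts",P,"yaw shoe x",np.degrees(np.arctan2(*(P[1]-P[0])[[1,0]])))
# clock from top
t=lambda u,v:(245+u/6.154,215+v/6.145)
for n,uv,z in(("nearL",(97,170),.0138),("nearR",(270,255),.0138),("farR",(305,185),.0138)):print(n,ray("top",t(*uv),z))
```

```text
215 105 112 119 112 115 116 111  78  72 120 117 120 119 121 120 111 112 112 109 110 111 114 119  71  73 109 116 113 112 116  82 104
217 106 116 114 115 113 114 119  74  65 117 120 123 122 119 120 109 110 112 109 113 113 122 119  68  73 113 114 113 116 112  88 104
219 109 113 118 113 115 115 118  97  87 120 121 118 117 120 115 104 113 111 102 111 116 120 112  75  86 115 116 111 116 105 101 106
221 106 116 114 114 113 114 116 163 174 171 167 163 158 159 154 148 147 144 143 143 138 138 141 125 120 115 113 116 112  98 102 104
223 109 120 197 194 193 202 202 235 244 243 241 242 241 241 241 244 240 241 239 238 235 236 234 230 194 127 126 126 120  96 107 107
225 111 134 248 246 245 246 245 240 247 247 246 246 246 247 248 246 247 246 245 246 246 245 245 247 231 228 227 228 229 192 106 107
227 113 134 248 246 244 247 246 239 247 247 247 247 247 245 247 247 247 246 247 247 247 247 247 246 235 247 245 247 247 230 105 107
229 115 136 247 245 244 247 246 238 246 246 247 246 247 247 246 246 247 247 247 246 247 247 248 246 234 246 246 247 247 228 107 107
231 116 133 247 245 231 244 247 238 247 248 
[... 1424 characters left out ...]
105 107 110 112 225 240 240 240 240 243 241 244 244 246 245 245 247 246 246 246 247 147 114 110  93  98 108 107 107
255 109 108 110 109 111 109 113 133 143 141 140 142 147 153 148 153 152 158 169 172 177 196 193 192 121 112 109  84 107 110 106 104
257 109 110 107 108 106 110 117 116 115 116 116 121 119 116 112 110 108 112 111 116 113 113 111 112 113 110 110  75 107 108 109 106
mouth line [1.94484497e-02 2.14595762e+02] 0.0649514665937503
mouth pts [array([ 0.4809189 , -0.16532499,  0.017     ]), array([ 0.52463497, -0.1594761 ,  0.017     ])] yaw shoe x 7.6205075777846965
nearL [0.52409988 0.32772428 0.0138    ]
nearR [0.48942633 0.25615655 0.0138    ]
farR [0.51846585 0.24254679 0.0138    ]
```

Call:
move_arm(
  moves=[
    [1,[0.039,0.008,0],[0,0,0.12]],
    [1,[0.04,0.004,0],[0,0,0.12]],
    [1,[0.04,-0.001,0],[0,0,0.12]],
    [1,[0.04,-0.006,0],[0,0,0.12]],
    [1,[0.039,-0.011,0],[0,0,0.12]],
    [1,[0.037,-0.015,0],[0,0,0]],
    [1,[0.037,-0.015,0],[0,0,0]],
    [1,[0.037,-0.015,0],[0,0,0]],
    [1,[0.037,-0.015,0],[0,0,0]],
    [1,[0.037,-0.015,0],[0,0,0]],
  ],
)

```text
time: 2.65
eef_pos: [0.5102, 0.2282, 0.2016]
tcp_rot: [0.835, 0.551, 0.0, 0.0]
contact_force: [0.2, 0.0, 0.4]
opening: 0.999
finger_force: 0.0
```

Call:
move_arm(
  moves=[
    [1,[0.021,-0.009,0],[0,0,0]],
    [1,[0.021,-0.009,0],[0,0,0]],
    [1,[0,0,0],[0,0,0]],
    [1,[0,0,0],[0,0,0]],
    [1,[0,0,0],[0,0,0]],
    [1,[0,0,0],[0,0,0]],
    [1,[0,0,0],[0,0,0]],
    [1,[0,0,0],[0,0,0]],
    [1,[0,0,0],[0,0,0]],
    [1,[0,0,0],[0,0,0]],
  ],
)

```text
time: 3.48
eef_pos: [0.5104, 0.2717, 0.2014]
tcp_rot: [0.835, 0.551, 0.0, 0.0]
contact_force: [0.6, -0.5, 0.3]
opening: 0.999
finger_force: 0.0
```

Run:
```python
from h import *
import pickle
s=get_state();print(s["eef_pos"],s["tcp_rot"],s["contact_force"],s["qpos"])
pickle.dump(s,open("s_clock.pkl","wb"))
i=read_camera("wrist")[:,:,::-1];cv2.imwrite("pics/w2.png",i)
cv2.imwrite("pics/w2c.png",cv2.resize(i[180:400,180:460],(764,600),interpolation=cv2.INTER_CUBIC))
# shoe in top view: mouth edge per row
t=cv2.imread("pics/top0.png")
rows=np.arange(242,259);L=[];Rr=[]
for r in rows:
    v=t[r,445:480].min(1).astype(float); k=next(k for k in range(34) if v[k+1]>150 and v[k]<=150)
    L.append(445+k+(150-v[k])/(v[k+1]-v[k]))
    k=max(k for k in range(34) if v[k]>150 and v[k+1]<=150); Rr.append(445+k+(v[k]-150)/(v[k]-v[k+1]))
print(np.round(L,1),np.round(Rr,1))
```

```text
[0.51038901 0.27172468 0.20141314] [8.34730612e-01 5.50658519e-01 3.64147194e-05 7.48851445e-06] [ 0.566278   -0.46024791  0.31427404] [3.13817504e-01 1.01280149e-01 1.84729268e+00 5.31725414e-06
 1.19294564e+00 7.18306003e-01]
[454.3 454.3 454.4 454.8 455.1 455.3 455.2 455.2 455.6 456.  456.2 456.3
 456.2 456.3 456.9 457.1 457.3] [468.1 468.2 468.5 468.5 468.7 469.1 469.2 469.4 469.5 469.7 470.  470.2
 470.4 470.5 470.5 470.9 471. ]
```

View pics/w2c.png

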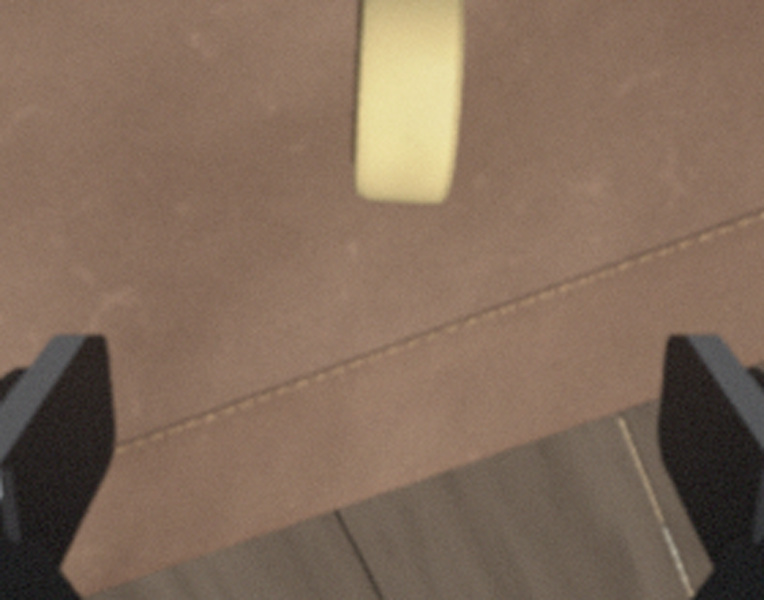

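The crop shows the clock case at crop columns 356-463, its near end at about (405,202) (full image about (328,254)), slightly right of the gripper's middle. I'll fit its outline and cross-check the shoe in the top view.

```bash
cat > fit.py <<'E'
from h import *
import pickle
from scipy.optimize import minimize
s=pickle.load(open("s_clock.pkl","rb"));i=cv2.imread("pics/w2.png")
b,g,r=[i[:,:,k].astype(int) for k in range(3)]
hsv=cv2.cvtColor(i,cv2.COLOR_BGR2HSV)
m=((hsv[:,:,0]>20)&(hsv[:,:,0]<35)&(g>150)).astype(np.uint8)
n,l,st,c=cv2.connectedComponentsWithStats(m)
k=l[230,328];m=(l==k).astype(np.uint8);print("mask",st[k])
p=camera_params("wrist");T=np.array(p["tool_from_camera"]);Rt=R.from_quat(s["tcp_rot"]).as_matrix()
Rc=Rt@T[:3,:3];o=s["eef_pos"]+Rt@T[:3,3]
a=np.linspace(0,2*np.pi,60)
disc=np.array([(e*.0145,.038*np.cos(q),.0038+.049+.038*np.sin(q)) for e in(-1,1) for q in a])
def cost(v):
    W=R.from_euler('z',v[2]).apply(disc)+[v[0],v[1],0]
    C=(W-o)@Rc; uv=C[:,:2]/C[:,2:]*p["fx"]+[p["cx"],p["cy"]]
    q=np.zeros_like(m);cv2.fillConvexPoly(q,cv2.convexHull((uv*16).astype(np.int32)),1,cv2.LINE_8,4)
    return (q!=m).sum()
best=min((minimize(cost,[.52+dx,.284,-.445+dy],method="Nelder-Mead",options=dict(initial_simplex=np.array([.52+dx,.284,-.445+dy])+np.array([[0,0,0],[.01,0,0],[0,.01,0],[0,0,.1]]))) for dx in(-.005,.005) for dy in(-.05,.05)),key=lambda r:r.fun)
print(best.x,np.degrees(best.x[2]),best.fun,m.sum())
t=[ray("top",(454.2+ .186*(r-242),r),.017) for r in(242,258)];print("top mouth",t,np.degrees(np.arctan2(*(t[0]-t[1])[[1,0]])))
E
python3 fit.py
```

```text
mask [ 310  173   40   81 2761]
[ 0.51924751  0.27807747 -0.44870558] -25.708936250426348 641.0 2761
top mouth [array([ 0.52860411, -0.15629784,  0.017     ]), array([ 0.48824526, -0.16186486,  0.017     ])] 7.853707538327719
```

```bash
sed -i 's/m=((hsv.*/m=((hsv[:,:,0]>16)\&(hsv[:,:,0]<45)\&(g>r-28)\&(r>60)).astype(np.uint8)/' fit.py; python3 fit.py; python3 -c "
import cv2;i=cv2.imread('pics/w2.png')
for r in (170,180,200,230,250,256):print(r,[tuple(map(int,v)) for v in i[r,300:356:4]])
print([tuple(map(int,v)) for v in i[150:180:3,335]],[tuple(map(int,v)) for v in i[248:262:2,328]])"
```

```text
mask [ 309  164   42   91 3368]
[ 0.52155649  0.28413405 -0.46607784] -26.704293420625024 107.0 3368
top mouth [array([ 0.52860411, -0.15629784,  0.017     ]), array([ 0.48824526, -0.16186486,  0.017     ])] 7.853707538327719
170 [(101, 120, 146), (99, 118, 147), (97, 118, 146), (62, 80, 99), (96, 125, 142), (99, 138, 152), (101, 137, 153), (101, 136, 153), (99, 135, 149), (98, 132, 150), (94, 130, 142), (95, 128, 143), (94, 125, 139), (99, 118, 148)]
180 [(96, 119, 145), (105, 123, 151), (103, 118, 150), (70, 94, 109), (122, 167, 184), (125, 171, 191), (130, 175, 192), (123, 170, 190), (126, 173, 192), (130, 175, 194), (129, 174, 191), (123, 173, 191), (110, 150, 167), (101, 122, 146)]
200 [(100, 121, 146), (96, 117, 146), (95, 113, 140), (112, 156, 170), (149, 204, 224), (153, 211, 226), (156, 211, 227), (156, 213, 228), (157, 211, 228), (158, 214, 230), (157, 213, 228), (156, 215, 231), (130, 182, 201), (94, 112, 140)]
230 [(91, 107, 137), (90, 111, 137), (80, 101, 124), (151, 205, 225), (160, 219, 233), (160, 220, 233), (164, 220, 235), (156, 216, 229), (161, 219, 232), (162, 220, 232), (164, 220, 233), (162, 219, 232), (97, 124, 150), (94, 113, 138)]
250 [(92, 113, 140), (96, 113, 142), (94, 111, 140), (121, 163, 180), (133, 184, 203), (138, 187, 205), (136, 187, 207), (138, 187, 208), (138, 191, 211), (139, 192, 211), (142, 194, 215), (107, 140, 162), (95, 114, 139), (93, 110, 137)]
256 [(96, 115, 141), (97, 116, 144), (96, 113, 142), (99, 118, 144), (98, 113, 143), (95, 115, 142), (98, 117, 144), (97, 116, 142), (90, 112, 136), (95, 114, 143), (96, 115, 141), (99, 116, 144), (96, 114, 142), (91, 109, 139)]
[(98, 115, 143), (106, 122, 150), (103, 121, 151), (88, 101, 127), (52, 63, 88), (72, 96, 115), (90, 120, 136), (102, 138, 154), (114, 154, 171), (118, 162, 178)] [(143, 196, 217), (138, 187, 208), (128, 176, 193), (104, 132, 153), (97, 116, 142), (98, 113, 142), (97, 117, 147)]
```

Call:
move_arm(
  moves=[
    [1,[0,0,0],[0,0,0.061]],
    [1,[0.016,0.0045,0],[0,0,0]],
    [1,[0,0,0.03],[0,0,0]],
    [1,[0,0,0.03],[0,0,0]],
    [1,[0,0,0.03],[0,0,0]],
    [1,[0,0,0.03],[0,0,0]],
    [1,[0,0,0.03],[0,0,0]],
    [1,[0,0,0.016],[0,0,0]],
    [1,[0,0,0],[0,0,0]],
    [0.5,[0,0,0],[0,0,0]],
  ],
  grip_force=40,
)

```text
time: 4.37
eef_pos: [0.5209, 0.2843, 0.0345]
tcp_rot: [0.851, 0.525, -0.001, -0.0]
contact_force: [-0.6, -0.7, 0.5]
opening: 0.884
finger_force: 0.0
```

Call:
move_arm(
  moves=[
    [0.3,[0,0,0],[0,0,0]],
    [0.2,[0,0,0],[0,0,0]],
    [0.1,[0,0,0],[0,0,0]],
    [0.1,[0,0,0],[0,0,0]],
    [0.1,[0,0,0],[0,0,0]],
    [0.1,[0,0,0],[0,0,0]],
    [0.1,[0,0,0],[0,0,0]],
    [0.1,[0,0,0],[0,0,0]],
    [0.1,[0,0,0],[0,0,0]],
    [0.1,[0,0,0],[0,0,0]],
  ],
)

```text
time: 5.2
eef_pos: [0.5229, 0.2848, 0.0372]
tcp_rot: [0.851, 0.525, 0.002, 0.0]
contact_force: [0.1, -0.6, 6.0]
opening: 0.328
finger_force: 38.7
```

Call:
move_arm(
  moves=[
    [0.1,[0,0,-0.01],[0,0,0]],
    [0.1,[0,0,-0.02],[0,0,0]],
    [0.1,[0,0,-0.025],[0,0,0]],
    [0.1,[0,0,-0.025],[0,0,0]],
    [0.1,[-0.0346,0.014,0],[0,0,-0.12]],
    [0.1,[-0.036,0.0097,0],[0,0,-0.12]],
    [0.1,[-0.0369,0.0054,0],[0,0,-0.12]],
    [0.1,[-0.0373,0.0009,0],[0,0,-0.12]],
    [0.1,[-0.0371,-0.0036,0],[0,0,-0.121]],
    [0.1,[-0.0364,-0.008,0],[0,0,0]],
  ],
)

```text
time: 6.03
eef_pos: [0.5014, 0.0645, 0.1146]
tcp_rot: [0.66, 0.751, -0.001, -0.001]
contact_force: [0.0, -1.0, -2.0]
opening: 0.324
finger_force: 39.2
```

Call:
move_arm(
  moves=[
    [0.1,[-0.036,-0.008,0],[0,0,0]],
    [0.1,[-0.036,-0.008,0],[0,0,0]],
    [0.1,[-0.036,-0.008,0],[0,0,0]],
    [0.1,[-0.03,-0.006,0],[0,0,0]],
    [0.1,[0,0,0],[0,0,0]],
    [0.1,[0,0,0],[0,0,0]],
    [0.1,[0,0,0],[0,0,0]],
    [0.1,[0,0,0],[0,0,0]],
    [0.1,[0,0,0],[0,0,0]],
    [0.1,[0,0,0],[0,0,0]],
  ],
)

```text
time: 6.87
eef_pos: [0.4902, -0.074, 0.1151]
tcp_rot: [0.661, 0.75, -0.0, -0.0]
contact_force: [-0.0, 1.6, -2.9]
opening: 0.323
finger_force: 39.4
```

Run:
```python
from h import *
s=get_state();print(s["eef_pos"],s["tcp_rot"],s["contact_force"],s["wrist_torque"])
X=R.from_quat(s["tcp_rot"]).as_matrix();print(X)
w=read_camera("wrist")[:,:,::-1];t=read_camera("top")[:,:,::-1]
cv2.imwrite("pics/w3.png",w);cv2.imwrite("pics/t3.png",t)
o=np.zeros((600,800,3),np.uint8)
o[:,:480]=cv2.resize(w[80:380,200:440],(480,600));o[:480,480:]=cv2.resize(t[180:330,400:500],(320,480))
cv2.imwrite("pics/c3.png",o)
```

```text
[ 0.49016317 -0.07396424  0.11514941] [ 6.61496068e-01  7.49948569e-01 -5.20732587e-05 -3.05405193e-04] [-0.03407367  1.5947226  -2.89081383] [ 0.01919419 -0.02292394  0.00283839]
[[-1.24845718e-01  9.92176027e-01 -5.26968887e-04]
 [ 9.92176091e-01  1.24845899e-01  3.25944137e-04]
 [ 3.89183863e-04 -4.82153200e-04 -9.99999808e-01]]
```

View pics/c3.png

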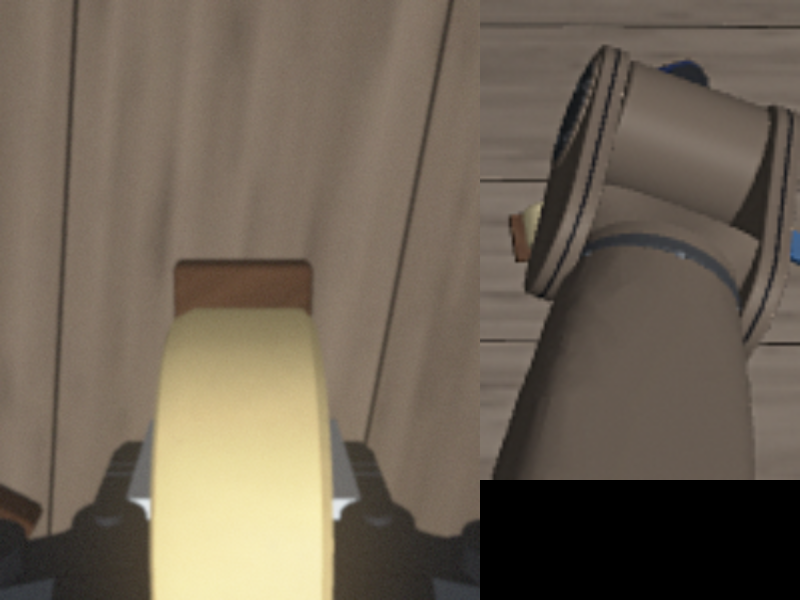

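The crop shows the clock held square between the pads. The foot's free (+y) end edge is level, at full-image columns ~287.5-356, row ~211. I'll work out its offset from the tool and the remaining travel.

```bash
cat >> h.py <<'E'
def shoe(p,m=(.5025,-.1612),yaw=np.radians(7.75)):
    d=np.array(p)[:2]-m; return np.array([d@[np.cos(yaw),np.sin(yaw)],d@[-np.sin(yaw),np.cos(yaw)]])
E
python3 - <<'E'
from h import *
s=get_state();z=s["eef_pos"][2]-.0334+.010
Rt=R.from_quat(s["tcp_rot"]).as_matrix()
for uv in((287.5,211),(356,211),(321.75,211)):
    w=ray("wrist",uv,z);print("tool",Rt.T@(w-s["eef_pos"]),"shoe",shoe(w))
print("tcp in shoe",shoe(s["eef_pos"]))
E
```

```text
tool [ 0.03981575 -0.01748859  0.02341065] shoe [-0.01744001  0.12776564]
tool [0.03980989 0.01626351 0.02340463] shoe [0.01631017 0.12740536]
tool [ 0.03981282 -0.00061236  0.02340764] shoe [-0.00056475  0.1275855 ]
tcp in shoe [-0.00036636  0.08776398]
```

Call:
move_arm(
  moves=[
    [0.1,[-0.012,0,0.01],[0,0,-0.01]],
    [0.1,[-0.011,0,0.02],[0,0,0]],
    [0.1,[0,0,0.02],[0,0,0]],
    [0.1,[0,0,0.015],[0,0,0]],
    [0.1,[0,0,0.01],[0,0,0]],
    [0.1,[0,0,0.003],[0,0,0]],
    [0.1,[0,0,0.001],[0,0,0]],
    [0.1,[0,0,0],[0,0,0]],
    [0.1,[0,0,0],[0,0,0]],
    [0.1,[0,0,0],[0,0,0]],
  ],
)

```text
time: 7.8
eef_pos: [0.4941, -0.0982, 0.0375]
tcp_rot: [0.658, 0.753, 0.0, 0.001]
contact_force: [-0.1, 0.1, -3.3]
opening: 0.325
finger_force: 39.4
```

```bash
cat > st.py <<'E'
from h import *
s=get_state();f=s["contact_force"];print(s["time"],s["eef_pos"],"shoe",shoe(s["eef_pos"]),"F shoe",shoe(f[:2],(0,0)),f[2],"yaw",np.degrees(R.from_quat(s["tcp_rot"]).as_matrix()[:,0]),s["wrist_torque"])
E
python3 st.py
```

```text
7.8 [ 0.49414677 -0.09816382  0.03750645] shoe [0.00022355 0.06358684] F shoe [-0.08491078  0.1390777 ] -3.3283671809578474 yaw [-7.6312175  56.78526522 -0.0672575 ] [0.03527514 0.00249776 0.03745245]
```

Call:
move_arm(
  moves=[
    [0.1,[0,0,0.001],[0,0,0]],
    [0.1,[0,0,0.001],[0,0,0]],
    [0.1,[0,0,0.001],[0,0,0]],
    [0.1,[0,0,0.0005],[0,0,0]],
    [0.1,[0,0,0.0005],[0,0,0]],
    [0.1,[0,0,0],[0,0,0]],
    [0.1,[0,0,0],[0,0,0]],
    [0.1,[0,0,0],[0,0,0]],
    [0.1,[0,0,0],[0,0,0]],
    [0.1,[0,0,0],[0,0,0]],
  ],
)

```text
time: 8.63
eef_pos: [0.4935, -0.0981, 0.0334]
tcp_rot: [0.658, 0.753, -0.0, 0.0]
contact_force: [-2.8, 0.5, 4.6]
opening: 0.325
finger_force: 39.4
```

```bash
python3 st.py
```

```text
8.6333 [ 0.49353866 -0.09809765  0.03339408] shoe [-0.00037007  0.06373441] F shoe [-2.68576903  0.91840792] 4.622633332368143 yaw [-7.62394769e+00  5.67862811e+01 -7.39830904e-03] [0.19363612 0.47361323 0.01269625]
```

Call:
move_arm(
  moves=[
    [0.1,[0,0,-0.0005],[0,0,0]],
    [0.1,[0,0,-0.0005],[0,0,0]],
    [0.1,[0,0,-0.0005],[0,0,0]],
    [0.1,[0,0,0],[0,0,0]],
    [0.1,[0,0,0],[0,0,0]],
    [0.1,[0,0,0],[0,0,0]],
    [0.1,[0,0,0],[0,0,0]],
    [0.1,[0,0,0],[0,0,0]],
    [0.1,[0,0,0],[0,0,0]],
    [0.1,[0,0,0],[0,0,0]],
  ],
)

```text
time: 9.47
eef_pos: [0.4932, -0.0979, 0.0338]
tcp_rot: [0.658, 0.753, -0.0, -0.0]
contact_force: [1.1, -0.1, -2.7]
opening: 0.322
finger_force: 39.5
```

```bash
python3 st.py
```

```text
9.4667 [ 0.49316695 -0.09788863  0.03377724] shoe [-0.0007102   0.06399165] F shoe [ 1.02878944 -0.26544443] -2.658114178794517 yaw [-7.61359024e+00  5.67876707e+01  6.78036880e-03] [-0.02613048  0.01770598  0.01845933]
```

Call:
move_arm(
  moves=[
    [0.1,[-0.002,0.0004,0],[0,0,0]],
    [0.1,[-0.003,0.0003,0],[0,0,0]],
    [0.1,[-0.003,0,0],[0,0,0]],
    [0.1,[-0.003,0,0],[0,0,0]],
    [0.1,[-0.003,0,0],[0,0,0]],
    [0.1,[-0.003,0,0],[0,0,0]],
    [0.1,[-0.003,0,0],[0,0,0]],
    [0.1,[-0.002,0,0],[0,0,0]],
    [0.1,[0,0,0],[0,0,0]],
    [0.1,[0,0,0],[0,0,0]],
  ],
)

```text
time: 10.3
eef_pos: [0.4968, -0.1198, 0.0338]
tcp_rot: [0.659, 0.753, 0.0, -0.0]
contact_force: [0.0, -0.1, -2.6]
opening: 0.324
finger_force: 39.5
```

```bash
python3 st.py
python3 - <<'E'
from h import *
w=read_camera("wrist")[:,:,::-1];t=read_camera("scene")[:,:,::-1]
o=np.zeros((600,800,3),np.uint8)
o[:,:480]=cv2.resize(w[180:480,200:440],(480,600));o[:480,480:]=cv2.resize(t[180:300,360:440],(320,480))
cv2.imwrite("pics/c4.png",o)
E
```

```text
10.3 [ 0.49682677 -0.1197566   0.03383046] shoe [-3.27303970e-05  4.18298912e-02] F shoe [ 0.01818226 -0.14269267] -2.5530088282088785 yaw [-7.60029204e+00  5.67894521e+01  6.54220972e-03] [0.0090076  0.01909566 0.07101975]
```

View pics/c4.png

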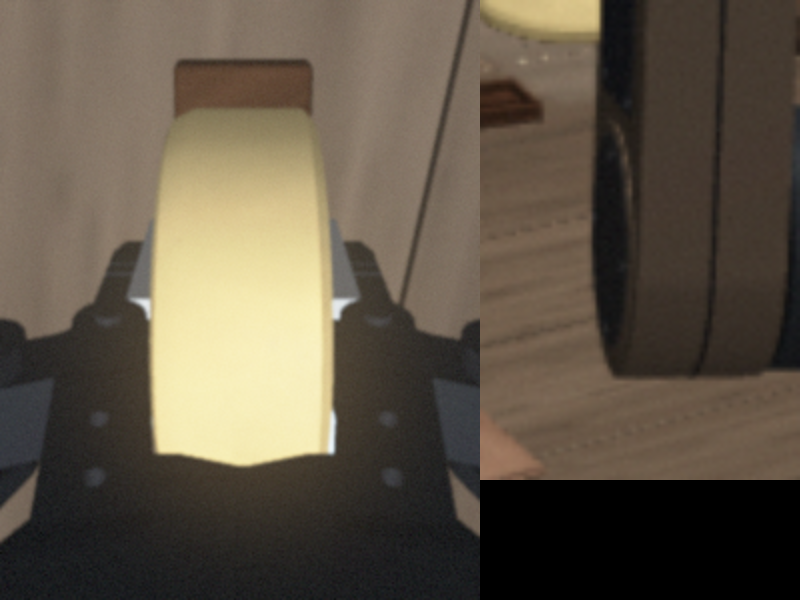

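The crop shows the clock still square in the grip (foot end at crop row 60, columns 175-312) and nothing is touching. Next I feel forward in small steps.

Call:
move_arm(
  moves=[
    [0.1,[-0.0005,0,0],[0,0,0]],
    [0.1,[-0.0005,0,0],[0,0,0]],
    [0.1,[-0.0005,0,0],[0,0,0]],
    [0.1,[-0.0005,0,0],[0,0,0]],
    [0.1,[-0.0005,0,0],[0,0,0]],
    [0.1,[-0.0005,0,0],[0,0,0]],
    [0.1,[0,0,0],[0,0,0]],
    [0.1,[0,0,0],[0,0,0]],
    [0.1,[0,0,0],[0,0,0]],
    [0.1,[0,0,0],[0,0,0]],
  ],
)

```text
time: 11.23
eef_pos: [0.4972, -0.1226, 0.0338]
tcp_rot: [0.658, 0.753, 0.0, -0.0]
contact_force: [1.1, 0.2, -3.4]
opening: 0.323
finger_force: 39.5
```

Call:
move_arm(
  moves=[
    [0.1,[-0.0004,0,0],[0,0,0]],
    [0.1,[-0.0004,0,0],[0,0,0]],
    [0.1,[-0.0004,0,0],[0,0,0]],
    [0.1,[-0.0004,0,0],[0,0,0]],
    [0.1,[-0.0004,0,0],[0,0,0]],
    [0.1,[0,0,0],[0,0,0]],
    [0.1,[0,0,0],[0,0,0]],
    [0.1,[0,0,0],[0,0,0]],
    [0.1,[0,0,0],[0,0,0]],
    [0.1,[0,0,0],[0,0,0]],
  ],
)

```text
time: 12.07
eef_pos: [0.4975, -0.1246, 0.0339]
tcp_rot: [0.658, 0.753, 0.0, -0.0]
contact_force: [0.2, 0.4, -3.1]
opening: 0.324
finger_force: 39.5
```

Call:
move_arm(
  moves=[
    [0.1,[-0.0004,0,0],[0,0,0]],
    [0.1,[-0.0004,0,0],[0,0,0]],
    [0.1,[-0.0004,0,0],[0,0,0]],
    [0.1,[-0.0004,0,0],[0,0,0]],
    [0.1,[-0.0004,0,0],[0,0,0]],
    [0.1,[0,0,0],[0,0,0]],
    [0.1,[0,0,0],[0,0,0]],
    [0.1,[0,0,0],[0,0,0]],
    [0.1,[0,0,0],[0,0,0]],
    [0.1,[0,0,0],[0,0,0]],
  ],
)

```text
time: 12.9
eef_pos: [0.4978, -0.1265, 0.0339]
tcp_rot: [0.658, 0.753, 0.0, -0.0]
contact_force: [0.3, -0.4, -3.3]
opening: 0.323
finger_force: 39.5
```

Call:
move_arm(
  moves=[
    [0.1,[-0.0004,0,0],[0,0,0]],
    [0.1,[-0.0004,0,0],[0,0,0]],
    [0.1,[-0.0004,0,0],[0,0,0]],
    [0.1,[-0.0004,0,0],[0,0,0]],
    [0.1,[-0.0004,0,0],[0,0,0]],
    [0.1,[0,0,0],[0,0,0]],
    [0.1,[0,0,0],[0,0,0]],
    [0.1,[0,0,0],[0,0,0]],
    [0.1,[0,0,0],[0,0,0]],
    [0.1,[0,0,0],[0,0,0]],
  ],
)

```text
time: 13.73
eef_pos: [0.498, -0.1285, 0.0338]
tcp_rot: [0.658, 0.753, -0.0, -0.0]
contact_force: [0.4, -0.3, -2.6]
opening: 0.328
finger_force: 39.5
```

Call:
move_arm(
  moves=[
    [0.1,[-0.0004,0,0],[0,0,0]],
    [0.1,[-0.0004,0,0],[0,0,0]],
    [0.1,[-0.0004,0,0],[0,0,0]],
    [0.1,[-0.0004,0,0],[0,0,0]],
    [0.1,[-0.0004,0,0],[0,0,0]],
    [0.1,[0,0,0],[0,0,0]],
    [0.1,[0,0,0],[0,0,0]],
    [0.1,[0,0,0],[0,0,0]],
    [0.1,[0,0,0],[0,0,0]],
    [0.1,[0,0,0],[0,0,0]],
  ],
)

```text
time: 14.57
eef_pos: [0.4983, -0.1305, 0.0339]
tcp_rot: [0.658, 0.753, 0.0, -0.0]
contact_force: [-0.3, -0.0, -2.5]
opening: 0.324
finger_force: 39.5
```

Call:
move_arm(
  moves=[
    [0.1,[-0.0004,0,0],[0,0,0]],
    [0.1,[-0.0004,0,0],[0,0,0]],
    [0.1,[-0.0004,0,0],[0,0,0]],
    [0.1,[-0.0004,0,0],[0,0,0]],
    [0.1,[-0.0004,0,0],[0,0,0]],
    [0.1,[0,0,0],[0,0,0]],
    [0.1,[0,0,0],[0,0,0]],
    [0.1,[0,0,0],[0,0,0]],
    [0.1,[0,0,0],[0,0,0]],
    [0.1,[0,0,0],[0,0,0]],
  ],
)

```text
time: 15.4
eef_pos: [0.4984, -0.1311, 0.034]
tcp_rot: [0.659, 0.752, 0.001, -0.001]
contact_force: [-0.5, 5.9, 2.1]
opening: 0.327
finger_force: 39.6
```

Call:
move_arm(
  moves=[
    [0.1,[0,0,-0.0003],[0,0,0]],
    [0.1,[0,0,-0.0003],[0,0,0]],
    [0.1,[0,0,-0.0003],[0,0,0]],
    [0.1,[0,0,0],[0,0,0]],
    [0.1,[0,0,0],[0,0,0]],
    [0.1,[0,0,0],[0,0,0]],
    [0.1,[0,0,0],[0,0,0]],
    [0.1,[0,0,0],[0,0,0]],
    [0.1,[0,0,0],[0,0,0]],
    [0.1,[0,0,0],[0,0,0]],
  ],
)

```text
time: 16.23
eef_pos: [0.4983, -0.1314, 0.0343]
tcp_rot: [0.659, 0.753, 0.001, -0.001]
contact_force: [2.1, 6.0, -2.5]
opening: 0.323
finger_force: 39.9
```

```bash
python3 st.py
```

```text
16.2333 [ 0.49834054 -0.13135328  0.03426462] shoe [-9.66091446e-05  3.01350055e-02] F shoe [2.91132463 5.63480716] -2.4757272317214136 yaw [-7.59336521 56.79021382  0.13699864] [ 1.09244987 -0.26303391  0.08911187]
```

Call:
move_arm(
  moves=[
    [0.1,[-0.0003,0.0003,0],[0,0,0]],
    [0.1,[-0.0002,0,0],[0,0,0]],
    [0.1,[0,0,0],[0,0,0]],
    [0.1,[0,0,0],[0,0,0]],
    [0.1,[0,0,0],[0,0,0]],
    [0.1,[0,0,0],[0,0,0]],
    [0.1,[0,0,0],[0,0,0]],
    [0.1,[0,0,0],[0,0,0]],
    [0.1,[0,0,0],[0,0,0]],
    [0.1,[0,0,0],[0,0,0]],
  ],
)

```text
time: 17.07
eef_pos: [0.4984, -0.1314, 0.0343]
tcp_rot: [0.659, 0.752, 0.001, -0.002]
contact_force: [-0.2, 7.2, -0.7]
opening: 0.328
finger_force: 39.8
```

```bash
python3 st.py
```

```text
17.0667 [ 0.49839397 -0.13143672  0.03429855] shoe [-5.49217092e-05  3.00451191e-02] F shoe [0.74244832 7.1244529 ] -0.7024732145969104 yaw [-7.5802323  56.79178842  0.19798066] [ 1.28443787 -0.12935469  0.08817345]
```

Call:
move_arm(
  moves=[
    [0.1,[-0.0002,0,-0.0002],[0,0,0]],
    [0.1,[-0.0001,0,-0.0002],[0,0,0]],
    [0.1,[0,0,0],[0,0,0]],
    [0.1,[0,0,0],[0,0,0]],
    [0.1,[0,0,0],[0,0,0]],
    [0.1,[0,0,0],[0,0,0]],
    [0.1,[0,0,0],[0,0,0]],
    [0.1,[0,0,0],[0,0,0]],
    [0.1,[0,0,0],[0,0,0]],
    [0.1,[0,0,0],[0,0,0]],
  ],
)

```text
time: 17.9
eef_pos: [0.4985, -0.1317, 0.0345]
tcp_rot: [0.659, 0.752, 0.001, -0.002]
contact_force: [0.3, 5.5, -3.7]
opening: 0.321
finger_force: 39.8
```

```bash
python3 st.py
```

```text
17.9 [ 0.49845258 -0.13165983  0.0345161 ] shoe [-2.69355492e-05  2.98161473e-02] F shoe [1.04130566 5.36894903] -3.6568997567017076 yaw [-7.58443594 56.79121435  0.20162878] [ 1.34639068 -0.25964506  0.15572479]
```

Call:
move_arm(
  moves=[
    [0.1,[-0.0003,0,0],[0,0,0]],
    [0.1,[-0.0003,0,0],[0,0,0]],
    [0.1,[0,0,0],[0,0,0]],
    [0.1,[0,0,0],[0,0,0]],
    [0.1,[0,0,0],[0,0,0]],
    [0.1,[0,0,0],[0,0,0]],
    [0.1,[0,0,0],[0,0,0]],
    [0.1,[0,0,0],[0,0,0]],
    [0.1,[0,0,0],[0,0,0]],
    [0.1,[0,0,0],[0,0,0]],
  ],
)

```text
time: 18.73
eef_pos: [0.4985, -0.1318, 0.0346]
tcp_rot: [0.659, 0.752, 0.001, -0.002]
contact_force: [0.6, 8.6, -2.2]
opening: 0.322
finger_force: 39.8
```

```bash
python3 st.py
```

```text
18.7333 [ 0.4984929  -0.13183115  0.03462402] shoe [-1.00826025e-05  2.96409550e-02] F shoe [1.71458321 8.40068499] -2.1889402190844507 yaw [-7.57352981 56.79245966  0.25401112] [ 1.61795674 -0.19113732  0.11040969]
```

Call:
move_arm(
  moves=[
    [0.1,[0,0,0],[0,0,0]],
    [0.1,[0,0,0],[0,0,0]],
    [0.1,[0,0,0],[0,0,0]],
    [0.1,[0,0,0],[0,0,0]],
    [0.1,[0,0,0],[0,0,0]],
    [0.1,[0,0,0],[0,0,0]],
    [0.1,[0,0,0],[0,0,0]],
    [0.1,[0,0,0],[0,0,0]],
    [0.1,[0,0,0],[0,0,0]],
    [0.1,[0,0,0],[0,0,0]],
  ],
)

```text
time: 19.57
eef_pos: [0.4985, -0.1319, 0.0346]
tcp_rot: [0.659, 0.752, 0.001, -0.002]
contact_force: [0.4, 8.5, -1.9]
opening: 0.321
finger_force: 39.8
```

Call:
move_arm(
  moves=[
    [0.1,[0,0,0],[0,0,0]],
    [0.1,[0,0,0],[0,0,0]],
    [0.1,[0,0,0],[0,0,0]],
    [0.1,[0,0,0],[0,0,0]],
    [0.1,[0,0,0],[0,0,0]],
    [0.1,[0,0,0],[0,0,0]],
    [0.1,[0,0,0],[0,0,0]],
    [0.1,[0,0,0],[0,0,0]],
    [0.1,[0,0,0],[0,0,0]],
    [0.1,[0,0,0],[0,0,0]],
  ],
)

```text
time: 20.4
eef_pos: [0.4985, -0.1318, 0.0346]
tcp_rot: [0.659, 0.752, 0.001, -0.002]
contact_force: [0.7, 7.1, -1.7]
opening: 0.319
finger_force: 39.8
```

```bash
python3 st.py
```

```text
20.4 [ 0.49851941 -0.13183261  0.03464264] shoe [1.59939654e-05 2.96359317e-02] F shoe [1.62783365 6.9323324 ] -1.658209703955637 yaw [-7.57408551 56.79238859  0.25333115] [ 1.56183142 -0.12578953  0.10299393]
```

Run:
```python
from h import *
F=[]
for k in range(8):
    read_camera("wrist");f=get_state()["contact_force"];F.append([*shoe(f[:2],(0,0)),f[2]])
print(np.round(F,1),np.mean(F,0))
```

```text
[[ 1.5  7.8 -2. ]
 [ 2.3  8.2 -2.2]
 [ 2.3  8.3 -1.9]
 [ 2.2  7.4 -2.5]
 [ 2.2  8.2 -2.3]
 [ 1.3  8.3 -2. ]
 [ 2.1  7.4 -1.5]
 [ 1.6  8.5 -1.7]] [ 1.92859297  8.01815063 -1.99745391]
```

Call:
move_arm(
  moves=[
    [0.1,[0.0004,0,0],[0,0,0]],
    [0.1,[0.0003,0,0.0004],[0,0,0]],
    [0.1,[0.0002,0,0.0004],[0,0,0]],
    [0.1,[0,0,0.0004],[0,0,0]],
    [0.1,[0,0,0],[0,0,0]],
    [0.1,[0,0,0],[0,0,0]],
    [0.1,[0,0,0],[0,0,0]],
    [0.1,[0,0,0],[0,0,0]],
    [0.1,[0,0,0],[0,0,0]],
    [0.1,[0,0,0],[0,0,0]],
  ],
)

```text
time: 21.63
eef_pos: [0.4985, -0.1317, 0.034]
tcp_rot: [0.659, 0.752, 0.001, -0.001]
contact_force: [-1.3, 7.4, 0.8]
opening: 0.323
finger_force: 39.4
```

```bash
python3 st.py
```

```text
21.6333 [ 0.4985357  -0.13166075  0.03402228] shoe [5.53013874e-05 2.98040294e-02] F shoe [-0.25446046  7.469578  ] 0.8154662814461208 yaw [-7.5896421  56.79061363  0.17287539] [1.28583082 0.08618035 0.09143581]
```

Call:
move_arm(
  moves=[
    [0.1,[0.0003,0,0],[0,0,0]],
    [0.1,[0.0003,0,0],[0,0,0]],
    [0.1,[0,0,0],[0,0,0]],
    [0.1,[0,0,0],[0,0,0]],
    [0.4,[0,0,0],[0,0,0]],
    [0.45,[0,0,0],[0,0,0]],
    [0.55,[0,0,0],[0,0,0]],
    [0.65,[0,0,0],[0,0,0]],
    [0.65,[0,0,0],[0,0,0]],
    [0.65,[0,0,0],[0,0,0]],
  ],
)

```text
time: 22.47
eef_pos: [0.499, -0.1328, 0.0341]
tcp_rot: [0.659, 0.753, -0.0, 0.0]
contact_force: [-0.3, 0.6, -0.4]
opening: 0.65
finger_force: 0.0
```

```bash
python3 st.py
```

```text
22.4667 [ 0.49904158 -0.13275548  0.03414959] shoe [0.00040894 0.02865108] F shoe [-0.24978773  0.60085272] -0.39060623721253995 yaw [-7.60582019e+00  5.67887028e+01 -3.28346776e-02] [0.0188024  0.00720252 0.03183103]
```

Released. Next I rise straight up and back off toward +y for a look.

Call:
move_arm(
  moves=[
    [0.65,[0,0,-0.015],[0,0,0]],
    [0.65,[0,0,-0.03],[0,0,0]],
    [0.65,[0,0,-0.035],[0,0,0]],
    [0.65,[0,0,-0.04],[0,0,0]],
    [0.65,[0,0,-0.04],[0,0,0]],
    [0.65,[0,0,0],[0,0,0]],
    [0.65,[0,0,0],[0,0,0]],
    [0.65,[0,0,0],[0,0,0]],
    [0.65,[0,0,0],[0,0,0]],
    [0.65,[0,0,0],[0,0,0]],
  ],
)

```text
time: 23.3
eef_pos: [0.4978, -0.1319, 0.1918]
tcp_rot: [0.658, 0.753, -0.001, -0.002]
contact_force: [-1.1, -0.1, -0.5]
opening: 0.654
finger_force: 0.0
```

```bash
python3 st.py
python3 - <<'E'
from h import *
w=read_camera("wrist")[:,:,::-1];cv2.imwrite("pics/w5.png",w)
cv2.imwrite("pics/c5.png",cv2.resize(w[140:380,170:490],(800,600),interpolation=cv2.INTER_CUBIC))
E
```

```text
23.3 [ 0.49776007 -0.13188466  0.19176672] shoe [-0.00074344  0.02968675] F shoe [-1.1398424   0.00954543] -0.4848096216725765 yaw [-7.60980117 56.78803497  0.12790595] [0.0172801  0.01883288 0.00125098]
```

View pics/c5.png

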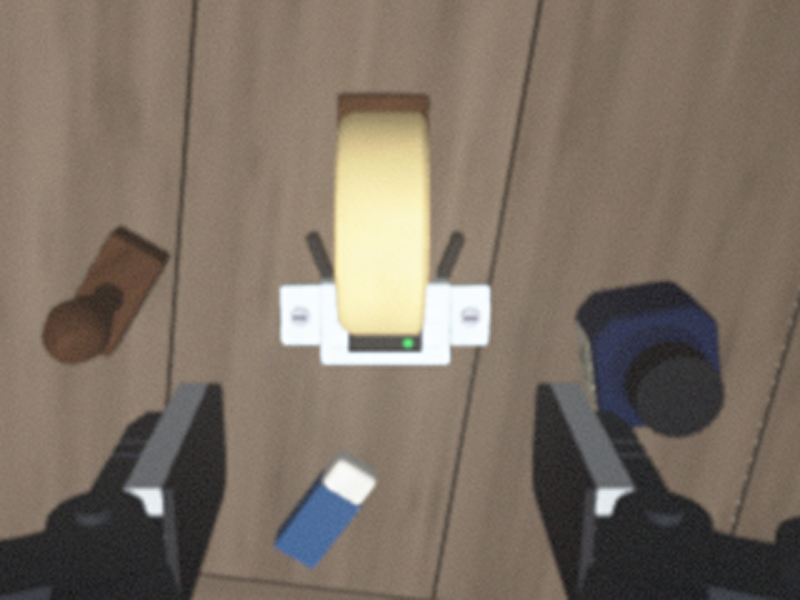

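The crop shows the clock standing upright. Its foot mid (384) lines up with the shoe mid (385) and is square to it, the guides lie to either side, and the stamp, bottle and eraser look in place. I'll check the foot end numerically against the pressed position.

Run:
```python
from h import *
for c in (340,384,428):
    print("foot end",shoe(ray("wrist",(170+c/2.5,140+94.5/2.5),.010)))
print("back edge",shoe(ray("wrist",(170+385/2.5,140+363/2.5),.017)))
```

```text
foot end [-0.0162248   0.07002241]
foot end [0.00027087 0.06998997]
foot end [0.01676152 0.06995754]
back edge [ 0.00061872 -0.03589973]
```

```bash
python3 -c "
from plant import *
print(sign_off())"
```

```text
the job is handed in; nothing more can be done
None
```

The job is handed in: the clock was pressed at a measured 8 N or so for over 2 s, then released, and it stands square and centred in the shoe, about 10 mm in and within about 0.5 mm of where it met the block by my measurement; the stamp, bottle and eraser looked undisturbed, and `sign_off()` returned no verdict.

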